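Vent the clamped desiccator box of coating standards

TASK

The lid of the desiccator box is clamped down and stuck to its seal. Swing the red-handled toggle clamp over centre and all the way back off the lid, then pull the lid up by its black knob until the seal lets go, without letting the lid fly wide open. Finish while still holding the lid yourself, steady and only slightly open, with its front edge raised about 30 mm; do not let go, and leave the other loose things on the bench alone.

Things in the scene. Friction and masses are not known exactly. Their poses are not given: they have to be found in the camera images.
- chamber: Desiccator box, fixed: white, 200 x 240 x 100 mm (x, y, z), 8 mm walls, black rubber seal round its rim. Origin: centre of its underside. Its front (-x) faces the robot, turned up to 0.35 rad either way; the lid's hinge runs along its far (+x) top edge, the toggle clamp sits on its right (-y) side
- lid_hinge (a point): Middle of the lid's hinge axis, on the far top edge of the box, 100 mm above the bench; the hinge axis is the box's y axis
- knob (a point): Grip point on the axis of the black knob, an upright cylinder 30 mm in diameter, 36 mm tall, on the lid 165 mm from the hinge, midway along the front edge; 22 mm above the lid's top, 14 mm below the knob's top. The lid: orange frame, clear window, 210 x 248 x 12 mm, solid all over, top 112 mm above the bench when shut. Its axes turn with the lid
- lid (a joint): Lid angle, rad: 0 shut, grows as the front edge rises (0.146 = front edge 30 mm up), at most 0.6. The seal yields only at about 16 to 18 N of upward pull at the knob (weight included), then gives way: the pull falls to a third within 9 mm of lift there, leaving the lid's weight (0.36 to 0.59 kg) and a slight drag, 3 to 7 N. Let go, the lid falls shut
- lid_edge (a point): Middle of the lid's front lower edge, 206 mm from the hinge; 100 mm above the bench when shut
- clamp_pivot (a point): Pivot of the toggle clamp, 128 mm above the bench, on the right of the box, 28 mm outside its wall; the pivot axis is the box's x axis
- clamp_grip (a point): Grip point in the clamp's handle, 92 mm from the pivot; the red grip is 18 x 18 mm thick, from 48 to 110 mm from the pivot. When clamped the handle stands upright above the pivot and the clamp's 60 mm steel arm with a rubber foot lies over the lid. Its axes turn with the clamp
- clamp (a joint): Clamp angle, rad: 0 clamped (handle upright, arm on the lid), 1.6 fully back (handle level, pointing to the box's right (-y), arm upright); it must pass 1.4. Sprung to both ends: about 9 N across the grip starts it, less and less up to 0.8, past which it is drawn on to 1.6 and stays there
- std_copper: Loose bystander: white flat case 85 x 65 x 8 mm with a copper disc, lying left of the box; origin at the centre of its underside
- std_brass: Loose bystander: the same with a brass disc
- std_steel: Loose bystander: the same with a steel disc
- wash_bottle: Loose bystander: white bottle, 60 mm diameter, 150 mm tall, red cap; origin at the centre of its underside
- beaker: Loose bystander: glass beaker, 70 mm diameter, 80 mm tall; origin at the centre of its underside
- reagent: Loose bystander: amber jar, 52 mm diameter, 90 mm tall; origin at the centre of its underside
- driver: Loose bystander: screwdriver with a red handle lying on the bench

How it is judged:
By the outcome, as a careful person would: the job done as asked, in the order asked, and still so for the second after the job is handed in, while the arm keeps its last pose, push and grip.
It also fails if it takes over 45 s, if anything falls off the work surface, if the arm or the gripper's body presses on something with over 40 N, if the wrist force passes 120 N, or if a joint passes its speed limit or range.

ROBOT

A 6-joint arm with a two-finger parallel gripper is mounted at the origin on the work surface. World frame = base frame: x ahead of the robot, y to its left, z up, the work surface at z = 0. Lengths are in m, angles in rad, forces in N, time in s.
With the tool pointing down it reaches from about 0.275 to 0.85 m from the base axis. Payload 5.2 kg.
Tool frame: the origin (TCP) lies at the centre of the arm's flange, where the gripper is bolted on; the fingertips stand 173 mm ahead of it and the grasp point (between the pads) lies 155 mm ahead of it; z points along the fingers, y is the line along which they close (so a half turn about z gives the same grasp; the last joint's range is limited). The gripper opens to 85 mm and grips with 20 to 120 N. Pads are 22 mm wide; open, the fingers measure 114 mm over their backs; the gripper's body (76 mm by 85 mm) begins 54 mm behind the grasp point. The pads swing forward as they close: fully open they stand 13 mm farther back than shut.
Start: joints at [1.079, 0.259, 1.535, -0, 1.348, -0.203], TCP at [0.157, 0.527, 0.405] pointing down, gripper open.
Joint ranges: [-3.14, 3.14], [-0.91, 2.08], [0.19, 2.58], [-1.22, 4.36], [0.22, 2.71], [-3.12, 3.12]. Speed limits (rad/s): [2.57, 2.57, 3.14, 3.14, 3.14, 3.14].

INTERFACE

Orientations are given as a rotation vector (axis times angle).
In Python, from bench import * gives the robot as it stands.
- The arm moves only by the tool play_rows, never from a script. Its argument "steps" is one flat list of numbers, 6 for each row, row after row: the shift along the tool's x, y, z normalised to -1 to 1, where 1 is 0.12 m, then the turn, a rotation vector about the tool's x, y, z normalised to -1 to 1, where 1 is pi rad. In form: [dx, dy, dz, ax, ay, az, dx, dy, dz, ax, ay, az, ...]. A call has 1 to 5 rows; each row is the pose to reach, as a shift and turn from the pose commanded when the call began, along the tool's axes at that moment, turning the shorter way round; what a row does not reach only later rows make up. A row lasts 1/10 s, in which the tool goes at most 50 mm and 8.59 degrees, less where a joint would pass 70% of its speed; a pose out of reach is approached as far as the arm can. A call with a number of a shift or a turn outside -1 to 1 is refused whole. A call with a gripper value outside its range is refused whole. "gripper" is the finger opening in mm, from 0 to 85.4, set as the call begins (left out, the last holds). The fingers move at their own pace and stop on an object; "newtons" is the grip in N (left out, the last holds). Time passes only in rows, so rows that repeat a pose let the fingers close. It gives the time, the measured TCP pose, the force, the opening and the grip force at its end, in the units of the state.
- sense(): the state, without advancing time (a new reading comes with each control period).
- snapshot(name): name is "scene" or "side" or "wrist"; returns a dict with "img" (400x640x3 uint8, red, green, blue), "mtx" (3x3 intrinsics, pixels), "extrinsics" (4x4, takes a point from camera to world coordinates); the wrist camera has in their place "tool_from_camera" (4x4, takes a point from camera to tool coordinates, whose origin is the TCP and whose axes are the flange's). Camera axes: x right, y up, looking along -z (the intrinsics and any distortion apply to the point x, -y, -z); pixel columns grow to the right and rows downward; lengths in m; the calibration is good to about 2 mm. A picture is of the moment at which its call begins: read the wrist's pose just before it. There is no depth.
- close_job(): hands the job in; it is judged then, once.
Trained networks look in a picture, given as the dict that the camera call returned (one of the last four; its "shot" number tells which), for a name from the list of things; names that differ only in an ending like _2 or _b are one class to them, and where a whole thing is asked for, a point or a joint stands for the part that bears it (a point fixed in the world has none). Each returns a list of dicts, best first, with "conf" (0 to 1); they miss things now and then, are a little off and sometimes report something else, mostly with a low value. They report only what shows in the picture. A call takes as long as a camera call.
- look_for(picture, name): "xy" ([column, row] in pixels, amid what is visible of it).
The state is a dict: "time": time; "q": joint angles; "joint_vel": joint speeds; "tau": joint torques, N m; "position": TCP position; "eef_rot": TCP orientation; "wrist_force": force on the tool from outside, world axes, zero at the start; "torque": the same for the moment, N m; "width": finger opening in m; "grip_force": force on a finger pad.
Only numpy, scipy, OpenCV 4.12 (cv2) and the standard library are available. Lean on these libraries where they do the work, as an engineer would, in place of code of your own. Each camera call takes 0.05 s, during which the arm holds its last target. There are 200 camera calls.

## Working session

There is one attempt and no reset: what is moved stays moved. The work goes in short steps, Python scripts to look and compute and a tool call to move; the robot and the scene stay as the last step left them, time stands still between calls to the robot, and variables do not carry over. Pictures are saved under pics/ and viewed, at most 10 in all, crops included, and the job is handed in when it is done.

Besides the shell and the picture viewer there is one more tool, called after "Call:" as name(argument=value, ...) on one line, values as JSON. play_rows: Moves the arm, as the interface text tells. Its arguments: {"type":"object","properties":{"steps":{"type":"array"},"gripper":{"type":"number"},"newtons":{"type":"number"}},"required":["steps"]}

```bash
mkdir -p pics; cat > h.py <<'E'
from bench import *
import numpy as np, cv2
from scipy.spatial.transform import Rotation as R
def save(p,n): cv2.imwrite('pics/'+n,p['img'][:,:,::-1])
def ray(p,xy):
    K=np.array(p['mtx']);E=np.array(p['extrinsics'])
    d=np.linalg.inv(K)@[xy[0],xy[1],1]; d=np.array([d[0],-d[1],-d[2]])
    return E[:3,3],E[:3,:3]@d
def atz(p,xy,z):
    o,d=ray(p,xy); return o+d*(z-o[2])/d[2]
def proj(p,X):
    K=np.array(p['mtx']);E=np.array(p['extrinsics'])
    c=E[:3,:3].T@(np.array(X)-E[:3,3]); c=K@[c[0],-c[1],-c[2]]; return c[:2]/c[2]
def tri(p1,a,p2,b):
    A=[];B=[]
    o1,d1=ray(p1,a);o2,d2=ray(p2,b)
    M=np.stack([d1,-d2],1);s=np.linalg.lstsq(M,o2-o1,rcond=None)[0]
    u,v=o1+d1*s[0],o2+d2*s[1]; return (u+v)/2,np.linalg.norm(u-v)
E
python3 - <<'E'
from h import *
print(sense())
a=snapshot("scene");b=snapshot("side");save(a,'scene.png');save(b,'side.png')
print(a.keys())
for n in ['knob','clamp_grip','clamp_pivot','lid_edge','lid_hinge','chamber','wash_bottle','beaker','reagent','driver','std_copper']:
    r=[look_for(p,n)[:2] for p in (a,b)]
    print(n,[[(np.round(q['xy']),round(q['conf'],2)) for q in x] for x in r])
    if r[0] and r[1]: print('   ',tri(a,r[0][0]['xy'],b,r[1][0]['xy']))
E
```

```text
{'time': 0.0, 'q': array([ 1.07920131e+00,  2.59356829e-01,  1.53608302e+00, -4.25473504e-05,
        1.34797284e+00, -2.02815571e-01]), 'joint_vel': array([-0.00100133,  0.0020229 , -0.00147366,  0.00052099, -0.00210024,
       -0.00073147]), 'tau': array([-3.85973626e-04, -4.46021748e+01, -2.90572286e+01, -1.27642634e-04,
        1.13501542e-02,  3.67209657e-05]), 'position': array([0.15652227, 0.52703893, 0.40386697]), 'eef_rot': array([-4.51940817e-01, -3.10832765e+00,  2.70998008e-03]), 'wrist_force': array([-0.84354661, -0.28791046, -0.2923879 ]), 'torque': array([-0.02895172, -0.03175807,  0.02252461]), 'grip_force': 0.0, 'width': 0.08540234972212896}
dict_keys(['img', 'mtx', 'extrinsics', 'shot'])
knob [[(array([316., 208.]), 0.63)], [(array([324., 204.]), 0.67)]]
    (array([0.51984794, 0.00114831, 0.09774337]), np.float64(0.004154786703663663))
clamp_grip [[(array([301., 164.]), 0.57)], [(array([332., 222.]), 0.6)]]
    (array([ 0.48775242, -0.13282616,  0.16836197]), np.float64(0.00015799773806682055))
clamp_pivot [[(array([314., 217.]), 0.75)], [(array([322., 209.]), 0.63
[... 597 characters left out ...]
bottle [[(array([476., 336.]), 0.74)], [(array([251., 130.]), 0.79)]]
    (array([0.42608168, 0.5392161 , 0.06286099]), np.float64(0.00014885737034337518))
beaker [[(array([263., 140.]), 0.72)], [(array([368., 323.]), 0.92)]]
    (array([ 0.45382508, -0.47775169,  0.06041926]), np.float64(0.009928840051004062))
reagent [[(array([239., 154.]), 0.6), (array([316., 214.]), 0.5)], [(array([400., 310.]), 0.81)]]
    (array([ 0.57155421, -0.47338767,  0.04227264]), np.float64(0.004543958282474217))
driver [[(array([312., 157.]), 0.55)], [(array([317., 306.]), 0.63)]]
    (array([ 0.32987992, -0.32761532,  0.01491306]), np.float64(0.00872370882558043))
std_copper [[(array([365., 263.]), 0.83)], []]
```

```bash
python3 - <<'E'
import cv2
a=cv2.imread('pics/scene.png')[110:300,210:420];b=cv2.imread('pics/side.png')[130:330,220:430]
cv2.imwrite('pics/c1.png',cv2.resize(a,None,fx=3,fy=3,interpolation=2));cv2.imwrite('pics/c2.png',cv2.resize(b,None,fx=3,fy=3,interpolation=2)[:600])
E
```

```text
(no output)
```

View pics/c1.png

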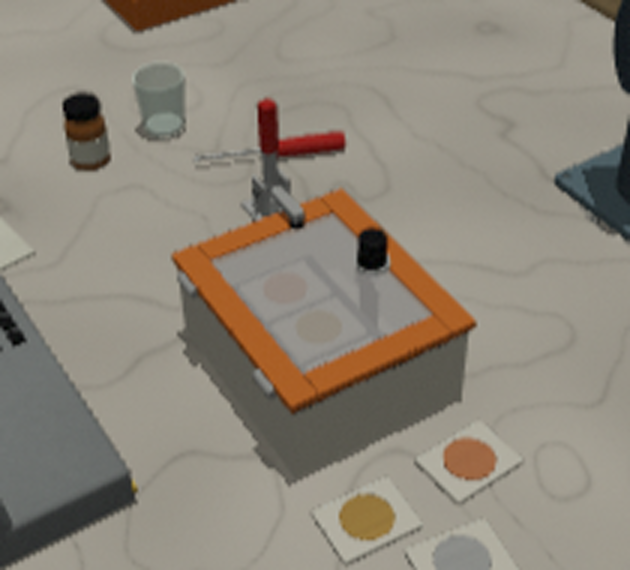

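View pics/c2.png

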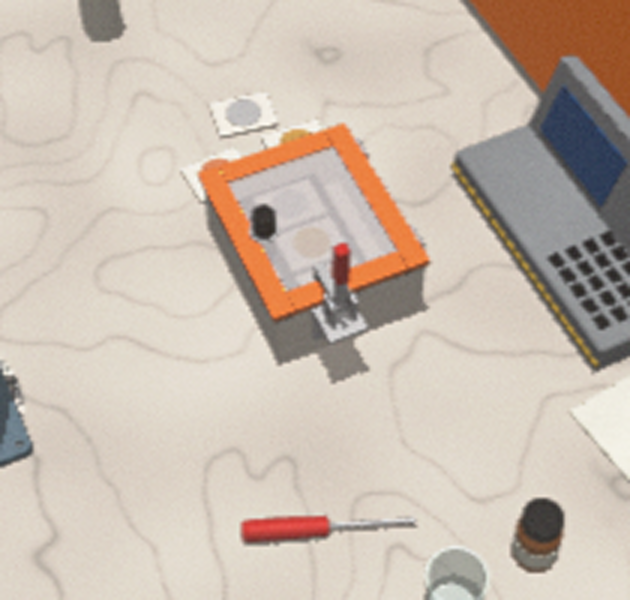

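The scene crop shows the lid's corners at about (175,258), (340,190), (475,325) and (295,408), with the knob at (372,248) and the clamp upright at (268,100)–(290,215). The side crop shows lid corners at (203,170), (345,127), (428,262) and (278,318), the knob at (263,221) and the red grip at (341,264). I'll fit the box pose to these.

```bash
python3 - <<'E'
from h import *
from scipy.optimize import least_squares
a=snapshot("scene");b=snapshot("side")
A=np.array([(175,258),(340,190),(475,325),(295,408)])/3+[210,110]
B=np.array([(428,262),(278,318),(203,170),(345,127)])/3+[220,130]
# order: far-right(+x,-y), near-right, near-left, far-left
for p,q in((a,A),(b,B)): print(np.round([atz(p,c,.112) for c in q],3).tolist())
def model(v):
    x,y,t=v; Rz=np.array([[np.cos(t),-np.sin(t)],[np.sin(t),np.cos(t)]])
    f=lambda X,Y,Z: [*(Rz@[X,Y]+[x,y]),Z]
    return f
# hinge at (0.1,0); lid edge at -0.106
def loss(v):
    f=model(v);r=[]
    P=[f(.104,-.124,.112),f(-.106,-.124,.112),f(-.106,.124,.112),f(.104,.124,.112)]
    for p,q in((a,A),(b,B)):
        for X,c in zip(P,q): r+=list(proj(p,X)-c)
    kb=f(-.065,0,.130); r+=list(proj(a,kb)-np.array([372,249])/3-[210,110]); r+=list(proj(b,kb)-np.array([263.5,221])/3-[220,130])
    return r
s=least_squares(loss,[.52,0,.0],loss='soft_l1');print(s.x,np.round(loss(s.x),1))
f=model(s.x)
ga,gb=np.array([268,127])/3+[210,110],np.array([341,264])/3+[220,130]
g,e=tri(a,ga,b,gb);print('grip mid tri',g,e)
t=s.x[2];c=np.array([[np.cos(t),np.sin(t)],[-np.sin(t),np.cos(t)]])@(g[:2]-s.x[:2]);print('in box frame',c)
print('knob',f(-.065,0,.134),'pivot y-148 at x=?',f(c[0],-.128,.128))
E
```

```text
[[0.621, -0.112, 0.112], [0.416, -0.113, 0.112], [0.425, 0.135, 0.112], [0.626, 0.129, 0.112]]
[[0.618, -0.127, 0.112], [0.418, -0.122, 0.112], [0.428, 0.128, 0.112], [0.626, 0.114, 0.112]]
[ 0.52272951  0.00436726 -0.02737976] [-2.  -1.5  0.1 -0.8  0.5 -1.3 -1.9 -0.2  0.7 -1.5 -1.7 -0.6 -2.2  0.1
 -0.4 -2.3 -0.2  0.5 -0.2 -0.1]
grip mid tri [ 0.48760958 -0.14389966  0.20572559] 0.002024311313857905
in box frame [-0.03104776 -0.1491728 ]
knob [np.float64(0.45775387127006484), np.float64(0.0061467235250060835), 0.134] pivot y-148 at x=? [np.float64(0.48818921109560465), np.float64(-0.12273478968480071), 0.128]
```

```bash
cat >> h.py <<'E'
BX=np.array([.5227,.0044]);TH=-.0274
def f(X,Y,Z):
    return np.array([*(BX+[X*np.cos(TH)-Y*np.sin(TH),X*np.sin(TH)+Y*np.cos(TH)]),Z])
def go(pos,Rt=None):
    s=sense();R0=R.from_rotvec(s['eef_rot']);Rt=Rt or R0
    d=R0.inv().apply(np.array(pos)-s['position'])/.12; w=(R0.inv()*Rt).as_rotvec()/np.pi
    print('go',np.round(d,4).tolist(),np.round(w,4).tolist(),'mm',np.round(np.linalg.norm(d)*120),'deg',np.linalg.norm(w)*180)
def down(yaw): # tool z down, tool x at heading yaw
    return R.from_euler('z',yaw)*R.from_euler('x',np.pi)
def wpic():
    s=sense();p=snapshot('wrist');T=np.eye(4);T[:3,:3]=R.from_rotvec(s['eef_rot']).as_matrix();T[:3,3]=s['position']
    p['extrinsics']=T@np.array(p['tool_from_camera']);return p
E
python3 - <<'E'
from h import *
s=sense();print(R.from_rotvec(s['eef_rot']).as_matrix().round(2))
p=snapshot('wrist');print(np.array(p['tool_from_camera']).round(3),p['mtx'])
go([.42,-.02,.45],down(TH)); go([.42,-.02,.45],down(TH+np.pi))
E
```

```text
[[-0.96  0.28  0.  ]
 [ 0.28  0.96 -0.  ]
 [-0.   -0.   -1.  ]]
[[-0.001  0.951  0.309  0.079]
 [ 1.     0.001  0.     0.   ]
 [ 0.     0.309 -0.951  0.033]
 [ 0.     0.     0.     1.   ]] [[324.25073992   0.         322.91490765]
 [  0.         324.25073992 197.96321483]
 [  0.           0.           1.        ]]
go [-3.4026, -3.7464, -0.3775] [-0.0, 0.0, 0.9168] mm 609.0 deg 165.0241246211913
go [-3.4026, -3.7464, -0.3775] [-0.0, -0.0, -0.0832] mm 609.0 deg 14.975875740395884
```

Call:
play_rows(steps=[-0.85, -0.94, -0.38, 0, 0, 0, -0.85, -0.94, -0.38, 0, 0, 0, -0.85, -0.94, -0.38, 0, 0, 0, -0.85, -0.94, -0.38, 0, 0, 0], gripper=0)

```text
time: 1.75
position: [0.2236, 0.3872, 0.4521]
eef_rot: [0.456, 3.105, 0.002]
wrist_force: [-0.8, -0.5, 0.5]
width: 0.0278
grip_force: 0.0
```

Call:
play_rows(steps=[-0.85, -0.94, 0, 0, 0, 0, -0.85, -0.94, 0, 0, 0, 0, -0.85, -0.94, 0, 0, 0, 0, -0.85, -0.94, 0, 0, 0, 0])

```text
time: 2.15
position: [0.2902, 0.2491, 0.4504]
eef_rot: [0.464, 3.105, -0.002]
wrist_force: [-0.8, 0.5, -0.3]
width: -0.0001
grip_force: 0.0
```

Call:
play_rows(steps=[-0.85, -0.94, 0, 0, 0, 0, -0.85, -0.94, 0, 0, 0, 0, -0.85, -0.94, 0, 0, 0, 0, -0.85, -0.94, 0, 0, 0, 0])

```text
time: 2.55
position: [0.356, 0.1119, 0.4503]
eef_rot: [0.464, 3.106, -0.002]
wrist_force: [0.1, 0.4, -0.6]
width: 0.0002
grip_force: 0.0
```

Call:
play_rows(steps=[-0.85, -0.93, 0, 0, 0, -0.083, -0.85, -0.93, 0, 0, 0, -0.083, -0.85, -0.93, 0, 0, 0, -0.083, -0.85, -0.93, 0, 0, 0, -0.083, -0.85, -0.93, 0, 0, 0, -0.083])

```text
time: 3.05
position: [0.4209, -0.0212, 0.4499]
eef_rot: [-0.048, -3.141, -0.001]
wrist_force: [0.6, -0.5, 0.9]
width: 0.0004
grip_force: 0.0
```

```bash
python3 - <<'E'
from h import *
p=wpic();s=sense();print(s['time'],s['position'],s['width'],s['joint_vel'].round(3))
for n,X in dict(knobtop=f(-.065,0,.148),grip=f(-.031,-.149,.207),handletop=f(-.031,-.149,.238),c1=f(-.106,-.124,.112),c2=f(-.106,.124,.112),c3=f(.104,-.124,.112),c4=f(.104,.124,.112)).items():
    u=proj(p,X).round().astype(int);print(n,u);
save(p,'w1.png')
for n in('knob','clamp_grip'):
    print(n,[(q['xy'],q['conf']) for q in look_for(p,n)])
E
```

```text
3.1 [ 0.42014544 -0.01999031  0.44987389] -0.00010145475228464314 [ 0.033 -0.025  0.023  0.006  0.009  0.003]
knobtop [354 227]
grip [164 300]
handletop [142 328]
c1 [224 174]
c2 [480 173]
c3 [241 349]
c4 [454 349]
knob [([362.9, 224.2], 0.69)]
clamp_grip [([175.6, 278.2], 0.87), ([364.9, 224.7], 0.33)]
```

View pics/w1.png

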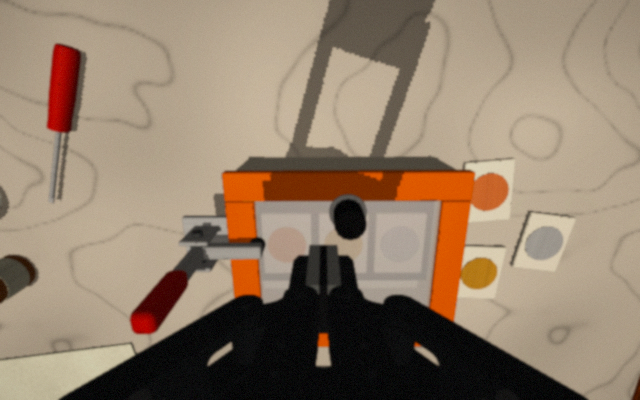

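The wrist view shows the box front edge at row 172, from (223,172) to (475,171), the knob top near (350,220) and the handle top near (145,323). All are within about 5 mm of the model. I'll move the closed fingers to the inside of the handle.

Call:
play_rows(steps=[-0.57, -0.62, 0, 0, 0, 0, -0.57, -0.62, 0, 0, 0, 0, -0.57, -0.62, 0.4, 0, 0, 0, -0.57, -0.62, 0.68, 0, 0, 0, -0.57, -0.62, 0.68, 0, 0, 0])

```text
time: 3.7
position: [0.4842, -0.0943, 0.3644]
eef_rot: [-0.041, -3.132, -0.007]
wrist_force: [-0.1, 0.1, -1.3]
width: -0.0001
grip_force: 0.0
```

```bash
python3 - <<'E'
from h import *
p=wpic();s=sense();print(s['time'],s['position'],s['wrist_force'])
b=snapshot('side');save(b,'x.png')
c=lambda p,a,b,d,e:cv2.resize(p['img'][a:b,d:e,::-1],(400,400))
a=snapshot('scene')
cv2.imwrite('pics/m1.png',np.hstack([c(b,120,260,250,390),c(a,90,230,230,370)]))
E
```

```text
3.75 [ 0.48512648 -0.09474001  0.36728978] [ 0.89827187 -0.16282602  0.54756745]
```

View pics/m1.png

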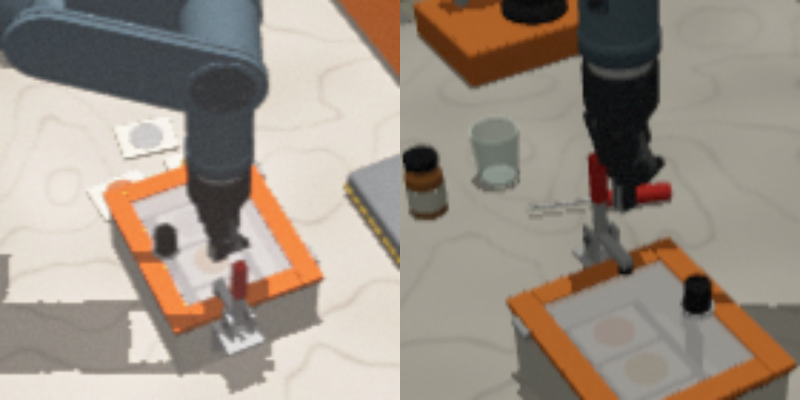

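The side view (left) and scene view (right) show the closed fingertips just inside the red handle, at side panel (232,245) and scene panel (625,195), lined up with it. Next is the push outward.

Call:
play_rows(steps=[0, -0.1, 0, 0, 0, 0, 0, -0.2, 0, 0, 0, 0, 0, -0.3, 0, 0, 0, 0, 0, -0.4, 0, 0, 0, 0, 0, -0.5, 0, 0, 0, 0])

```text
time: 4.35
position: [0.4841, -0.1564, 0.3693]
eef_rot: [0.045, 3.14, 0.006]
wrist_force: [1.6, 7.6, -2.1]
width: 0.0003
grip_force: 3.4
```

Call:
play_rows(steps=[0, -0.1, 0, 0, 0, 0, 0, -0.2, 0.03, 0, 0, 0, 0, -0.3, 0.06, 0, 0, 0, 0, -0.4, 0.1, 0, 0, 0, 0, -0.5, 0.15, 0, 0, 0])

```text
time: 4.85
position: [0.4825, -0.2182, 0.3508]
eef_rot: [0.045, 3.14, -0.002]
wrist_force: [0.3, 0.2, 0.2]
width: -0.0
grip_force: 0.0
```

```bash
python3 - <<'E'
from h import *
b=snapshot('side');a=snapshot('scene')
c=lambda p,a,b,d,e:cv2.resize(p['img'][a:b,d:e,::-1],(400,400))
cv2.imwrite('pics/m2.png',np.hstack([c(b,120,260,250,390),c(a,90,230,230,370)]))
E
```

```text
(no output)
```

View pics/m2.png

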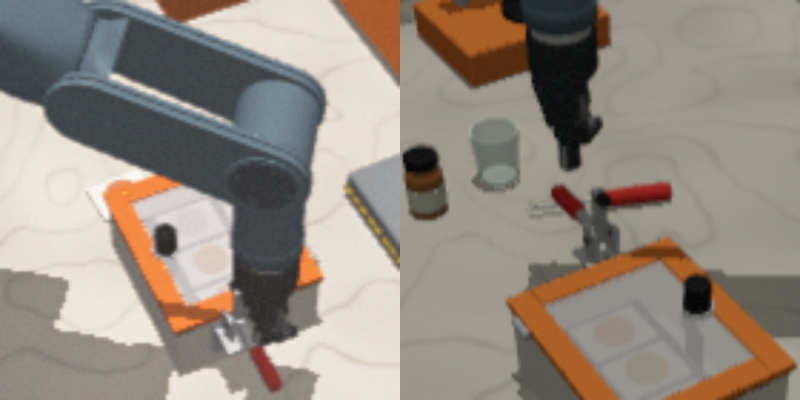

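The handle now lies level, pointing off to the right (scene panel (552,190)–(580,215), side panel (255,350)–(278,385)). The steel arm is upright at scene panel (600,200). I'll go up and over to the knob, opening the gripper, and check again there.

Call:
play_rows(steps=[0, 0, -0.4, 0, 0, 0, 0.1, 0, -0.75, 0, 0, 0, 0.4, 0.4, -0.75, 0, 0, 0, 0.65, 0.8, -0.75, 0, 0, 0, 0.65, 1, -0.75, 0, 0, 0], gripper=85)

```text
time: 5.45
position: [0.4057, -0.0929, 0.441]
eef_rot: [-0.046, -3.141, -0.0]
wrist_force: [0.7, 0.4, 0.2]
width: 0.0721
grip_force: 0.0
```

Call:
play_rows(steps=[0, 0.4, 0, 0, 0, 0, 0, 0.83, 0, 0, 0, 0, 0, 0.83, 0, 0, 0, 0, 0, 0.83, 0, 0, 0, 0])

```text
time: 5.85
position: [0.4104, 0.0064, 0.441]
eef_rot: [0.038, 3.141, -0.001]
wrist_force: [0.0, 0.4, 0.3]
width: 0.0848
grip_force: 0.0
```

```bash
python3 - <<'E'
from h import *
p=wpic();s=sense();print(s['time'],s['position'],s['width'],s['joint_vel'].round(3))
for n,X in dict(knobtop=f(-.065,0,.148),kb=f(-.065,0,.112),grip=f(-.031,-.148-.11,.125),c1=f(-.106,-.124,.112),c2=f(-.106,.124,.112)).items():
    u=proj(p,X).round().astype(int);print(n,u);
save(p,'w2.png')
k=look_for(p,'knob');print([(q['xy'],q['conf']) for q in k], atz(p,k[0]['xy'],.13),f(-.065,0,.13))
a=snapshot('scene')
print(proj(a,f(-.031,-.148-.079,.126)))
E
```

```text
5.9 [0.41066664 0.00525704 0.44086081] 0.08509315242237916 [-0.044  0.008 -0.001 -0.003 -0.     0.001]
knobtop [324 243]
kb [324 227]
grip [ 61 263]
c1 [194 187]
c2 [454 187]
[([4.5, 281.3], 0.37)] [ 0.50043713 -0.30969836  0.13      ] [0.4577244  0.00618078 0.13      ]
[288.68037127 160.64576883]
```

View pics/w2.png

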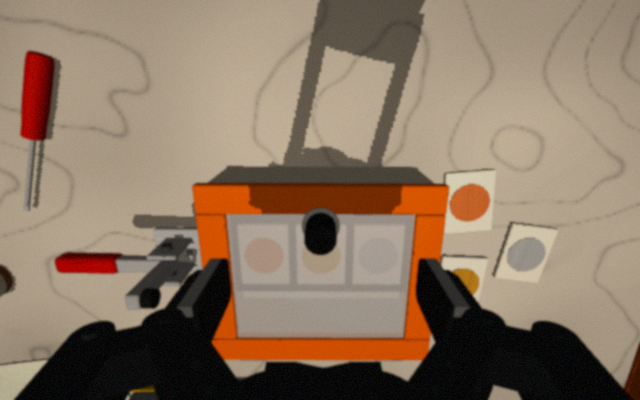

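The clamp end is at (61,263), exactly where full-back (1.6) predicts. The knob top is near (320,237), a few px off the model, so I'll measure it by segmentation.

```bash
python3 - <<'E'
from h import *
p=wpic();s=sense()
g=p['img'].max(2)[195:275,290:355];m=(g<45).astype(np.uint8)
n,l,st,c=cv2.connectedComponentsWithStats(m);i=1+np.argmax(st[1:,4]);print(st[i],c[i]+[290,195])
for r in range(20,64,3): 
    q=np.where(l[r]==i)[0]; print(195+r,q.min()+290 if len(q) else 0,q.max()+290 if len(q) else 0)
# predicted silhouette of knob, for best offset
best=[]
th=np.linspace(0,2*np.pi,40)
obs=np.zeros((400,640),np.uint8);obs[195:275,290:355]=(l==i)
for dx in np.arange(-10,6,1)/1e3:
  for dy in np.arange(-8,6,1)/1e3:
    k=f(-.065,0,0)+[dx,dy,0]
    P=np.array([proj(p,k+[.015*np.cos(t),.015*np.sin(t),z]) for t in th for z in(.114,.148)],np.float32)
    im=np.zeros_like(obs);cv2.fillConvexPoly(im,cv2.convexHull(P.round().astype(np.int32)),1)
    best.append(((im&obs).sum()/(im|obs).sum(),dx,dy))
best.sort();print(best[-4:],s['position'])
_,dx,dy=best[-1];k=f(-.065,0,0)+[dx,dy,0];print(k)
go([k[0],k[1],.157+.134],down(TH+np.pi))
E
```

```text
[  18   18   31   41 1056] [322.87121212 232.99526515]
215 315 331
218 311 334
221 310 336
224 309 337
227 308 338
230 308 338
233 308 338
236 308 337
239 308 337
242 309 337
245 310 336
248 311 334
251 315 331
254 0 0
257 0 0
[(np.float64(0.8038167938931298), np.float64(-0.004), np.float64(-0.005)), (np.float64(0.8048780487804879), np.float64(-0.005), np.float64(-0.003)), (np.float64(0.8054919908466819), np.float64(-0.004), np.float64(-0.004)), (np.float64(0.8085758039816233), np.float64(-0.005), np.float64(-0.004))] [0.41090442 0.00382732 0.44064741]
[0.4527244  0.00218078 0.        ]
go [-0.3489, -0.0027, 1.247] [-0.0001, -0.0, -0.0009] mm 155.0 deg 0.16327977665853105
```

Call:
play_rows(steps=[-0.36, -0.005, 0, 0, 0, 0, -0.36, -0.005, 0.4, 0, 0, 0, -0.36, -0.005, 0.8, 0, 0, 0, -0.36, -0.005, 0.8, 0, 0, 0])

```text
time: 6.45
position: [0.4515, 0.0023, 0.3391]
eef_rot: [-0.048, -3.128, -0.004]
wrist_force: [-0.5, -0.1, 0.7]
width: 0.0847
grip_force: 0.0
```

```bash
python3 - <<'E'
from h import *
p=wpic();s=sense();a=snapshot('scene');b=snapshot('side')
print(s['position'])
for p_,Z in((a,.148),(b,.148)): print(proj(p_,[.4543,.0025,Z]),proj(p_,[.4543,.0025,.112]))
c=lambda p,a,b,d,e:cv2.resize(p['img'][a:b,d:e,::-1],(400,400))
cv2.imwrite('pics/m3.png',np.hstack([c(p,0,400,120,520),c(a,140,240,280,380)]))
print(proj(p,[.4543,.0025,.148]),proj(p,[.4543,.0025,.112]))
E
```

```text
[0.45289501 0.00221204 0.3424902 ]
[334.14290794 187.8983049 ] [333.87239363 196.8372901 ]
[307.11215653 201.5396408 ] [307.37812294 207.51406683]
[322.07237662 255.6480985 ] [322.07063928 229.879131  ]
```

View pics/m3.png

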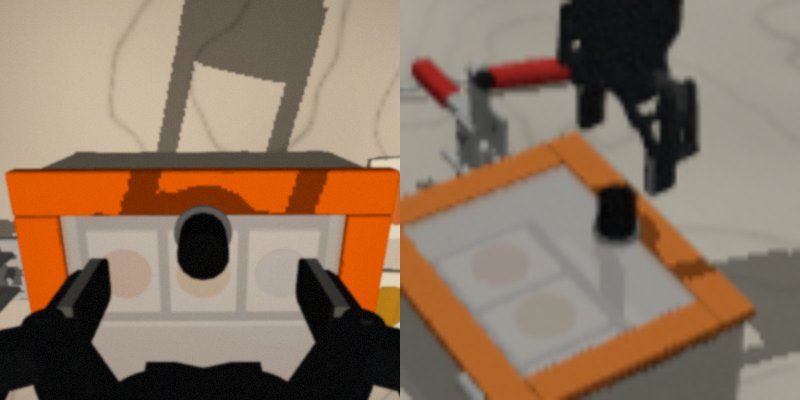

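The wrist view shows the knob centred at column 323 between the fingers (predicted 322), with the fingers clear on both sides. Descend and grip.

Call:
play_rows(steps=[0, 0.005, 0.2, 0, 0, 0, 0, 0.005, 0.43, 0, 0, 0, 0, 0.005, 0.43, 0, 0, 0])

```text
time: 6.9
position: [0.4538, 0.0036, 0.2932]
eef_rot: [-0.045, -3.14, -0.0]
wrist_force: [-1.0, -0.0, 0.2]
width: 0.085
grip_force: 0.0
```

Call:
play_rows(steps=[0, 0, 0, 0, 0, 0, 0, 0, 0, 0, 0, 0, 0, 0, 0, 0, 0, 0, 0, 0, 0, 0, 0, 0, 0, 0, 0, 0, 0, 0], gripper=20, newtons=70)

```text
time: 7.4
position: [0.4543, 0.0031, 0.2948]
eef_rot: [0.043, 3.139, -0.004]
wrist_force: [-2.8, -3.9, 9.2]
width: 0.0284
grip_force: 68.4
```

Call:
play_rows(steps=[0, 0, 0, 0, 0, 0, 0, 0, 0, 0, 0, 0, 0, 0, 0, 0, 0, 0])

```text
time: 7.7
position: [0.4543, 0.0031, 0.2948]
eef_rot: [0.043, 3.139, -0.004]
wrist_force: [-3.0, -4.5, 9.1]
width: 0.0284
grip_force: 68.3
```

Gripped at 28 mm opening with 68 N. Next I'll lift along the hinge arc, gently at first.

Call:
play_rows(steps=[-0.01, 0, -0.008, 0, 0.002, 0, -0.02, 0, -0.016, 0, 0.004, 0, -0.03, 0, -0.024, 0, 0.006, 0, -0.04, 0, -0.032, 0, 0.008, 0, -0.049, 0, -0.04, 0, 0.0095, 0])

```text
time: 8.2
position: [0.4598, 0.0029, 0.2966]
eef_rot: [-0.043, -3.111, 0.003]
wrist_force: [4.9, -6.1, -23.2]
width: 0.0275
grip_force: 70.5
```

Call:
play_rows(steps=[-0.01, 0, -0.008, 0, 0.002, 0, -0.02, 0, -0.016, 0, 0.004, 0, -0.03, 0, -0.024, 0, 0.006, 0, -0.04, 0, -0.032, 0, 0.008, 0, -0.049, 0, -0.039, 0, 0.0095, 0])

```text
time: 8.7
position: [0.4659, 0.0027, 0.3015]
eef_rot: [-0.043, -3.081, 0.002]
wrist_force: [1.2, -4.5, -8.1]
width: 0.028
grip_force: 72.1
```

Call:
play_rows(steps=[-0.025, 0, -0.02, 0, 0.0048, 0, -0.05, 0, -0.04, 0, 0.0095, 0, -0.076, 0, -0.06, 0, 0.0143, 0, -0.102, 0, -0.08, 0, 0.0191, 0, -0.127, 0, -0.098, 0, 0.0239, 0])

```text
time: 9.2
position: [0.4816, 0.0023, 0.3126]
eef_rot: [-0.042, -3.005, 0.001]
wrist_force: [0.6, -5.7, -8.6]
width: 0.0281
grip_force: 72.5
```

Call:
play_rows(steps=[0, 0, 0, 0, 0, 0, 0, 0, 0, 0, 0, 0])

```text
time: 9.4
position: [0.4818, 0.0023, 0.3137]
eef_rot: [-0.042, -3.007, 0.001]
wrist_force: [-1.8, -5.8, 0.8]
width: 0.028
grip_force: 73.5
```

```bash
python3 - <<'E'
from h import *
s=sense();Rm=R.from_rotvec(s['eef_rot']).as_matrix();print(s['position'],Rm[:,2],s['wrist_force'],s['width'])
print('grasp',s['position']+.155*Rm[:,2],'tilt',np.arctan2(-Rm[0,2] if 0 else Rm[0,2],-Rm[2,2]))
a=snapshot('scene');b=snapshot('side')
BX+=np.array([-.003,-.002])
def L(X,Y,h,t): # X from hinge toward front
    return f(.1-X*np.cos(t)+h*np.sin(t),Y,.1+X*np.sin(t)+h*np.cos(t))
im=[]
for p,(r,c) in((a,(130,260)),(b,(120,210))):
    I=cv2.resize(p['img'][r:r+130,c:c+130,::-1],(400,400)).copy()
    for t,col in((0,(255,0,0)),(.11,(0,255,0)),(.146,(0,0,255))):
        P=[((proj(p,L(.206,y,.012,t))-[c,r])*400/130).round().astype(int) for y in(-.124,.124)]
        for q in P: cv2.circle(I,tuple(q),3,col,1)
    im.append(I)
cv2.imwrite('pics/m4.png',np.hstack(im))
E
```

```text
[0.48175531 0.00229731 0.31367537] [-0.13432859  0.00134022 -0.99093594] [-1.83703805 -5.79274913  0.76035301] 0.028035776094191736
grasp [0.46093438 0.00250505 0.1600803 ] tilt -0.13473600091399335
```

View pics/m4.png

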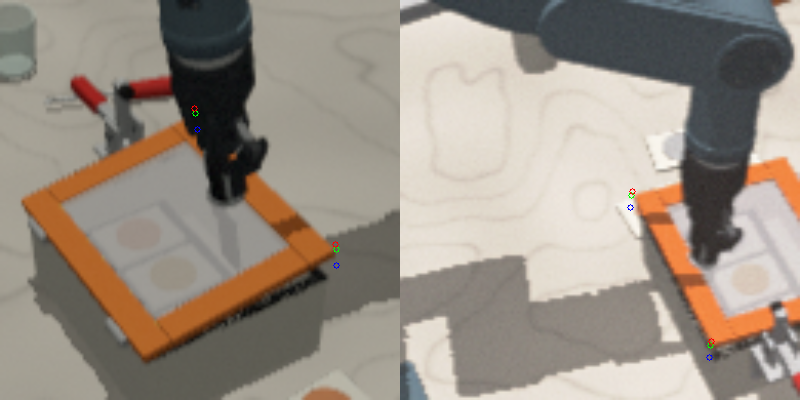

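The lid has let go: the gap shows at scene panel (265,290) and the front-left corner is at (335,251). I'll measure its angle by tracking lid points from the shut picture.

```bash
cat > ang.py <<'E'
from h import *
from scipy.optimize import least_squares
BX+=np.array([-.003,-.002])
def L(X,Y,h,t): return f(.1-X*np.cos(t)+h*np.sin(t),Y,.1+X*np.sin(t)+h*np.cos(t))
s=sense();Rm=R.from_rotvec(s['eef_rot']).as_matrix();print(s['time'],'grasp z',(s['position']+.155*Rm[:,2])[2],'tilt',-Rm[0,2],s['wrist_force'],s['grip_force'])
allt=[]
for n in('scene','side'):
    ref=cv2.imread(f'pics/{n}.png');p=snapshot(n);cur=np.ascontiguousarray(p['img'][:,:,::-1])
    pts=[(X,Y) for X in(.206,.178,.15,.1,.05,.025) for Y in(-.124,-.095,-.06,.05,.095,.124)]
    u0=np.array([proj(p,L(X,Y,.012,0)) for X,Y in pts],np.float32).reshape(-1,1,2)
    kw=dict(winSize=(13,13),maxLevel=2,minEigThreshold=3e-3)
    u1,ok,e=cv2.calcOpticalFlowPyrLK(ref,cur,u0,None,**kw);ub,ok2,_=cv2.calcOpticalFlowPyrLK(cur,ref,u1,None,**kw)
    fb=np.linalg.norm(ub-u0,axis=2)[:,0]
    for (X,Y),a,b,o,z,q in zip(pts,u0[:,0],u1[:,0],ok[:,0],fb,e[:,0]):
        if not o or z>.3 or q>25: continue
        D=b-a; m=lambda t:proj(p,L(X,Y,.012,t[0]))-proj(p,L(X,Y,.012,0))-D
        r=least_squares(m,[.1]); res=np.linalg.norm(m(r.x))
        if res<.6 and X>.09: allt.append(r.x[0]);print(n,X,Y,D.round(2),r.x.round(3),round(res,2))
print('theta med',np.median(allt),len(allt))
E
python3 ang.py
```

```text
9.5 grasp z 0.1601589892211767 tilt 0.1339492646074296 [-2.51648904 -5.55985315 -0.06188705] 73.47025036811829
scene 0.15 0.05 [-0.28 -5.41] [0.155] 0.53
side 0.178 -0.095 [ 0.63 -3.48] [0.114] 0.07
side 0.15 -0.06 [ 0.63 -2.66] [0.104] 0.17
theta med 0.11433140980685252 3
```

Call:
play_rows(steps=[-0.016, 0, -0.012, 0, 0.003, 0, -0.032, 0, -0.025, 0, 0.006, 0, -0.047, 0, -0.037, 0, 0.009, 0, -0.047, 0, -0.037, 0, 0.009, 0])

```text
time: 10.0
position: [0.4878, 0.0021, 0.3169]
eef_rot: [-0.041, -2.977, 0.0]
wrist_force: [-2.1, -5.7, -0.3]
width: 0.028
grip_force: 73.1
```

```bash
cat >> ang.py <<'E'
# direct: sub-pixel lid outline, orange mask vs rendered frame outline, IoU over theta and small box shifts
for n,ang in(('scene',None),('side',None)):
    p=snapshot(n)
    def fit(img,ts,sh):
        h=cv2.cvtColor(img,cv2.COLOR_RGB2HSV);m=((h[...,0]>4)&(h[...,0]<18)&(h[...,1]>150)&(h[...,2]>70)).astype(np.uint8)
        best=(0,)
        for t in ts:
            for dx,dy in sh:
                im=np.zeros((400,640),np.uint8)
                for k,(x0,x1,w) in enumerate(((-.004,.206,.124),(.026,.176,.094))):
                    P=np.array([proj(p,L(X,Y,.012,t)+[dx,dy,0]) for X,Y in((x0,-w),(x1,-w),(x1,w),(x0,w))])
                    cv2.fillPoly(im,[(P*16).round().astype(np.int32)],1-k,shift=4)
                i=(im&m).sum();u=(im|(m&cv2.dilate(im,np.ones((9,9),np.uint8)))).sum()
                if i/u>best[0]: best=(i/u,t,dx,dy)
        return best
    g=np.arange(-.010,.0101,.002)
    r=fit(cv2.imread(f'pics/{n}.png')[:,:,::-1].copy(),[0],[(x,y) for x in g for y in g])
    c=fit(p['img'],np.arange(.06,.22,.005),[(r[2],r[3])])
    print(n,'shut fit',r,'now',c)
E
python3 ang.py
```

```text
10.0 grasp z 0.16393881340485914 tilt 0.163436315747292 [-2.10590752 -5.65403323 -0.34361869] 73.07116627693176
side 0.178 -0.095 [ 0.89 -4.29] [0.14] 0.13
side 0.15 -0.06 [ 0.67 -3.73] [0.141] 0.07
theta med 0.14058864752632141 2
scene shut fit (np.float64(0.8444902162718847), 0, np.float64(0.004), np.float64(0.004)) now (np.float64(0.8253128007699712), np.float64(0.1600000000000001), np.float64(0.004), np.float64(0.004))
side shut fit (np.float64(0.8430232558139535), 0, np.float64(0.0), np.float64(0.0)) now (np.float64(0.7711927981995499), np.float64(0.15000000000000008), np.float64(0.0), np.float64(0.0))
```

Call:
play_rows(steps=[0, 0, 0, 0, 0, 0, 0, 0, 0, 0, 0, 0, 0, 0, 0, 0, 0, 0, 0, 0, 0, 0, 0, 0, 0, 0, 0, 0, 0, 0])

```text
time: 10.7
position: [0.4877, 0.0021, 0.3171]
eef_rot: [-0.042, -2.978, 0.0]
wrist_force: [0.4, -5.2, -1.8]
width: 0.0278
grip_force: 73.1
```

```bash
python3 ang.py; python3 - <<'E'
from h import *
a=snapshot('scene');b=snapshot('side')
c=lambda p,a,b,d,e:cv2.resize(p['img'][a:b,d:e,::-1],(400,400))
cv2.imwrite('pics/m5.png',np.hstack([c(a,110,260,250,400),c(b,120,270,250,400)]))
E
```

```text
10.7 grasp z 0.1641968528416044 tilt 0.1623437242637755 [ 0.39679922 -5.17803021 -1.80578346] 73.13777804374695
side 0.178 -0.095 [ 0.93 -4.31] [0.141] 0.16
side 0.15 -0.06 [ 0.76 -3.79] [0.144] 0.0
theta med 0.14249094972081533 2
scene shut fit (np.float64(0.8444902162718847), 0, np.float64(0.004), np.float64(0.004)) now (np.float64(0.8275529865125241), np.float64(0.1600000000000001), np.float64(0.004), np.float64(0.004))
side shut fit (np.float64(0.8430232558139535), 0, np.float64(0.0), np.float64(0.0)) now (np.float64(0.7741935483870968), np.float64(0.15000000000000008), np.float64(0.0), np.float64(0.0))
```

View pics/m5.png

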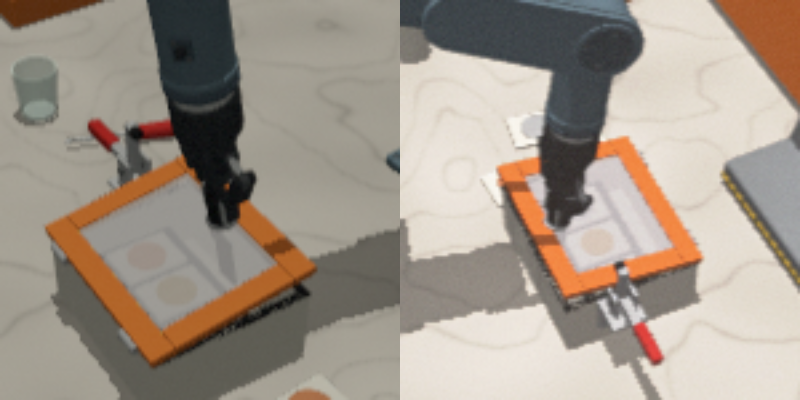

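The lid is held steady with a gap along its front edge (scene panel (300,285)). The estimates agree on 0.14–0.16 rad, which is about 30 mm. The clamp is fully back (side panel (650,345)).

```bash
python3 -c "
from bench import *
print(close_job())"
```

```text
the job is handed in; nothing more can be done
None
```

The job is handed in: the clamp is swung fully back, the seal is broken, and the arm is still holding the lid by its knob, steady, with its front edge about 30 mm up (camera and arm-position estimates of the lid angle run from 0.14 to 0.16 rad).

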